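# Clear the T-slot fixture plate into its tray

## Robot

A 6-joint arm with a two-finger parallel gripper is mounted at the origin on the work surface. World frame = base frame: x ahead of the robot, y to its left, z up, the work surface at z = 0. Lengths are in mm, angles in rad, forces in N, time in s.
With the tool pointing down it reaches from about 300 to 750 mm from the base axis. Payload 8.5 kg.
Tool frame: the origin (TCP) lies at the very end of the fingers, on their centre line; the grasp point (between the pads) lies 19 mm behind it; z points along the fingers, y is the line along which they close (so a half turn about z gives the same grasp; the last joint's range is limited). The gripper opens to 88 mm and grips with 3 to 60 N. Pads are 18 mm wide; open, the fingers measure 123 mm over their backs; the gripper's body (75 mm by 187 mm) begins 45 mm behind the grasp point.
Start: joints at [-1.498, 0.381, 1.297, -0, 1.464, -0.215], TCP at [156.108, -527.362, 238.748] pointing down, gripper open.
Joint ranges: [-3.11, 3.11], [-0.89, 2.33], [0.22, 2.48], [-1.42, 4.56], [0.17, 2.85], [-2.88, 2.88]. Speed limits (rad/s): [2.39, 2.39, 3.14, 3.14, 3.14, 3.14].

## Interface

Orientations are given as a unit quaternion [x, y, z, w].
In Python, from bench import robot gives the robot as it stands. The module is installed in compiled form; this text tells all that it offers. Calls block until the motion is done:
- robot.move_ptp(position, orientation): joint-space move of the TCP to a pose.
- robot.servo_line(position, velocity=150, orientation=None): straight line of the TCP; orientation=None keeps the orientation; velocity is the mean speed in mm/s.
- robot.goto_joints(angles): joint-space move.
- robot.move_gripper(opening, f_grip=None): opening from 0.0 (shut) to 1.0 (fully open); f_grip is the grip in N (None keeps the last); returns when the fingers have stopped.
- robot.hold(seconds).
- robot.solve_ik(position, orientation): joint angles nearest the present ones, or None.
- robot.get_obs(): the state.
- robot.capture(name): name is "scene" or "top" or "wrist"; returns the picture (420x560x3 uint8, red, green, blue); there is no depth.
- robot.camera_model(name): a dict with "intrinsics" (3x3 intrinsics, pixels), "cam_to_world" (4x4, takes a point from camera to world coordinates); the wrist camera has in their place "mount" (4x4, takes a point from camera to tool coordinates, whose origin is the TCP and whose axes are the flange's). Camera axes: x right, y up, looking along -z (the intrinsics and any distortion apply to the point x, -y, -z); pixel columns grow to the right and rows downward; lengths in mm; the calibration is good to about 2 mm. A picture is of the moment at which its call begins: read the wrist's pose just before it. camera_model takes no time and is no camera call.
A pose or a line that the arm cannot do raises robot.MotionError and nothing moves.
- robot.sign_off(): hands the job in; it is judged then, once.
The state is a dict: "clock": time; "q": joint angles; "joint_vel": joint speeds; "joint_efforts": joint torques, N m; "tool_pos": TCP position; "orientation": TCP orientation; "wrist_force": force on the tool from outside, world axes, zero at the start; "torque": the same for the moment, N m; "opening": opening from 0.0 (shut) to 1.0 (fully open); "gripper_force": force on a finger pad.
Only numpy, scipy, OpenCV 4.12 (cv2) and the standard library are available. Lean on these libraries where they do the work, as an engineer would, in place of code of your own. Each camera call takes 0.05 s, during which the arm holds its last target. There are 200 camera calls.

## Task

Clear the fixture plate for the next job: slide the clamp dog and the upright fence stop along the T-slot and out of its open end without forcing them, then set each down gently, standing on its foot, in the compartment of the grey tray that fits it (the long dog in the long compartment, the fence stop in the short one). Do not drop them, and leave everything else on the bench where it is.

Things in the scene. Friction and masses are not known exactly. Their poses are not given: they have to be found in the camera images.
- plate: Fixed aluminium T-slot plate, 260 long (x) x 110 wide (y) x 32 mm high. Origin: centre of its underside, on the bench. One T-slot along its x axis on the centre line: floor at z 8; undercut 40 wide, z 8 to 22; neck 22 wide through the lips, z 22 to 32. OPEN at its +x end; closed at the -x end by a dark block (inner face x = -120). The plate is left or right of the middle, the tray on the other side.
- slot_mouth (a point): Centre of the slot's floor at the open end: (130, 0, 8) mm in the plate's frame, same axes. A part comes free only when its whole foot is beyond this point. The open end points to world +y, within 0.4 rad.
- dog: Loose steel clamp dog, long and low, 0.35 to 0.7 kg. Origin: centre of the foot's underside; x along its length and the slot, z up. Foot 90 x 36 x 11 mm; neck 80 x 18 to z 27; body 80 x 28 (y), z 26 to 60, parallel sides to grip across y; on top a 44 x 28 block (centre x = -18) to z 71 and a screw head (x = 24) to z 69. Starts in the slot, before or behind the stop.
- stop: Loose steel fence stop, tall, 0.28 to 0.56 kg. Origin: centre of the foot's underside; x along the slot, z up. Foot 60 (x) x 36 x 11 mm; neck 44 x 18 to z 27; base 40 x 36, z 26 to 38; upright plate 18 thick (x) x 60 wide (y), z 38 to 106, ACROSS the slot, to grip over its 18 mm. Starts in the slot, 88 to 157 mm from the dog's centre. Both have 3 mm play above the foot and 2 mm each side.
- tray: Grey plastic tray fixed to the bench, 216 (x) x 92 (y) x 30 mm high, walls and floor 4 mm. Origin: centre of its underside, on the bench. A 4 mm divider at x = 18 makes a long compartment (inside 120 x 84 mm, x -104 to 16) and a short one (84 x 84 mm, x 20 to 104). Its x axis points away from the robot, within 0.3 rad.
- bay_long (a point): Centre of the long compartment's floor, (-44, 0, 4) mm in the tray's frame.
- bay_short (a point): Centre of the short compartment's floor, (62, 0, 4) mm in the tray's frame.
- can: Bystander: aluminium can, 52 mm diameter, 75 high, origin under its centre. Stands beyond the open end of the slot, its centre about 275 mm from the plate's centre; so there are at least 110 mm free beyond the open end.
- tape: Bystander: roll, 90 mm diameter, 30 high, lying beside the plate on its -y side; origin under its centre.
- mug: Bystander: steel mug, 70 mm diameter, 80 high, handle 35 mm further out; stands beyond the far end of the tray; origin under its centre.
- spacer: Bystander: dark steel block 60 x 50 x 35 mm, beyond the closed end of the plate; origin under its centre.
- hammer: Bystander: hammer lying across, behind the plate and tray, 210 mm long, head under 40 mm high. Blue bins 75 mm high stand behind it, beyond x = 0.81 m.
- driver: Bystander: screwdriver lying across, near the robot, about 200 mm long and under 40 mm high. Fixed equipment stands at the sides: a white bottle 160 high near (0.27, 0.50) m; a red box, grey tub, press and toolbox beyond |y| = 0.56 m.

How it is judged (in metres and radians):
At the end, for the whole second after the job is handed in: The clamp dog stands on the floor of the tray's long compartment and the fence stop on the floor of the short one: the centre of each foot inside its compartment, underside within 5 mm of the compartment's floor, tilted less than 0.1 rad, at rest (x of dog in the frame of tray between -0.104 and 0.016 m and y of dog in the frame of tray between -0.042 and 0.042 m and z of each of dog, stop in the frame of tray below 0.009 m and angle between each of dog, stop's own z axis and vertical below 0.1 rad and linear speed of each of dog, stop below 0.02 m/s and x of stop in the frame of tray between 0.02 and 0.104 m and y of stop in the frame of tray between -0.042 and 0.042 m); the robot touches nothing.
It fails at once if a bystander is shoved more than 30 mm or knocked over (distance of any of can, tape, mug, spacer, hammer, driver from where it was at the start of the episode above 0.03 m or angle between any of can, tape, mug, spacer's own z axis and vertical above 0.6 rad).
It fails at once if a clamp piece is forced against the slot with more than 90 N (contact force between any of dog, stop and plate above 90 N).
It fails at once if a clamp piece is dropped into the tray (faster than 0.7 m/s close above it) ((linear speed of dog above 0.7 m/s and horizontal distance between dog and tray below 0.13 m and z of dog in the frame of tray below 0.06 m) or (linear speed of stop above 0.7 m/s and horizontal distance between stop and tray below 0.13 m and z of stop in the frame of tray below 0.06 m)).
It also fails if it takes over 61 s, if anything falls off the work surface, if the arm or the gripper's body presses on something with over 40 N, if the wrist force passes 120 N, or if a joint passes its speed limit or range.

## Working session

There is one attempt and no reset: what is moved stays moved. The work goes in short steps, each a Python script; the robot and the scene stay as the last script left them, time stands still between calls to the robot, and variables do not carry over. Pictures are saved under pics/ and viewed, at most 10 in all, crops included, and the job is handed in when it is done.

```bash
mkdir -p pics; ls
python3 - <<'E'
from bench import robot
import cv2
for n in("top","scene"):
    cv2.imwrite(f"pics/{n}0.png",cv2.resize(robot.capture(n)[:,:,::-1],(800,600),interpolation=cv2.INTER_CUBIC))
    m=robot.camera_model(n);print(m)
print(robot.camera_model("wrist"));print(robot.get_obs())
E
```

```text
pics
{'intrinsics': array([[452.83097645,   0.        , 282.16884825],
       [  0.        , 452.83097645, 210.12293202],
       [  0.        ,   0.        ,   1.        ]]), 'cam_to_world': array([[-1.42493546e-03,  9.91071639e-01, -1.33322825e-01,
         4.01201550e+02],
       [-9.99932788e-01,  1.21899872e-04,  1.15932977e-02,
         4.15522691e+01],
       [ 1.15060406e-02,  1.33330384e-01,  9.91004854e-01,
         1.17749408e+03],
       [ 0.00000000e+00,  0.00000000e+00,  0.00000000e+00,
         1.00000000e+00]])}
{'intrinsics': array([[386.58034874,   0.        , 274.07350592],
       [  0.        , 386.58034874, 208.07923372],
       [  0.        ,   0.        ,   1.        ]]), 'cam_to_world': array([[-7.04705455e-01, -5.47019484e-01,  4.51840576e-01,
         1.04479737e+03],
       [ 7.09434191e-01, -5.34600137e-01,  4.59244840e-01,
         5.60242982e+02],
       [-9.66184131e-03,  6.44183497e-01,  7.64809957e-01,
         8.72172273e+02],
       [ 0.00000000e+00,  0.00000000e+00,  0.00000000e+00,
         1.00000000e+00]])}
{'intrinsics': array([[289.33169243,   
[... 493 characters left out ...]
.1, 'q': array([-1.49831360e+00,  3.81113104e-01,  1.29812087e+00, -1.19903851e-05,
        1.46360991e+00, -2.15325730e-01]), 'joint_vel': array([ 0.00035369, -0.00203356, -0.00211939, -0.00198992,  0.00141602,
        0.00308907]), 'joint_efforts': array([ 1.72063828e-03, -4.38654578e+01, -2.24913687e+01,  7.13393767e-02,
        3.42064945e-02, -7.49189076e-05]), 'tool_pos': array([ 156.08170338, -527.13669052,  238.22946887]), 'orientation': array([ 9.89663356e-01,  1.43408681e-01,  3.86991652e-05, -6.24444937e-04]), 'wrist_force': array([-0.46901608, -0.08987174, -0.03723477]), 'torque': array([-0.00275335, -0.08017815,  0.02001721]), 'gripper_force': 0.0, 'opening': 1.0003344960054366}
```

View pics/top0.png

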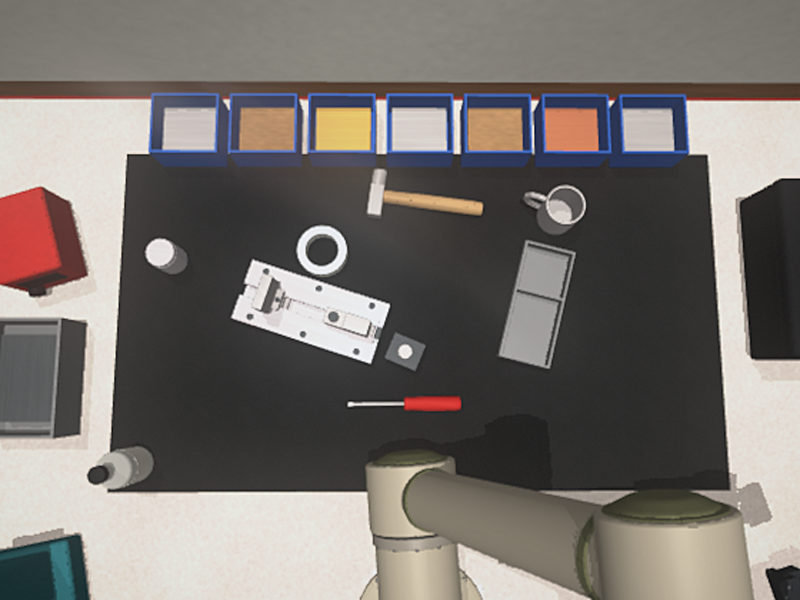

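View pics/scene0.png

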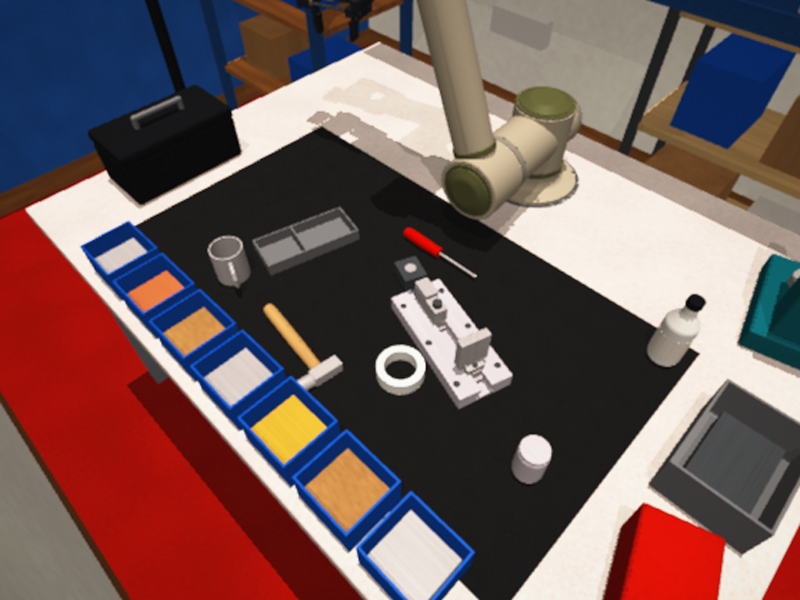

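The top view (800x600) shows the plate at left with corners near (255,261), (390,300), (374,362) and (232,318), and its open end to the left. The stop is near the mouth at (268,295) and the dog is behind it at (350,322). The tray is at right, with rim corners (527,240), (576,250), (548,368) and (499,356). The can, tape and spacer are around the plate. The stop has to come out first.

```bash
cat > h.py <<'E'
import numpy as np, cv2
from scipy.spatial.transform import Rotation as R
from bench import robot
def pose(name):
    m=robot.camera_model(name)
    if 'cam_to_world' in m: return m['intrinsics'],m['cam_to_world']
    o=robot.get_obs(); T=np.eye(4); T[:3,:3]=R.from_quat(o['orientation']).as_matrix(); T[:3,3]=o['tool_pos']
    return m['intrinsics'],T@m['mount']
def plane(cam,uv,z):
    K,T=cam; uv=np.atleast_2d(uv).astype(float)
    d=np.c_[(uv[:,0]-K[0,2])/K[0,0],-(uv[:,1]-K[1,2])/K[1,1],-np.ones(len(uv))]@T[:3,:3].T
    return T[:3,3]+d*((z-T[2,3])/d[:,2])[:,None]
def project(cam,P):
    K,T=cam; p=(np.atleast_2d(P)-T[:3,3])@T[:3,:3]
    return np.c_[K[0,0]*p[:,0]/-p[:,2]+K[0,2],K[1,1]*p[:,1]/p[:,2]+K[1,2]]
def down(yaw):  # tool z down, tool x axis at world angle yaw
    return (R.from_euler('z',yaw)*R.from_quat([1,0,0,0])).as_quat()
def shot(name):
    cam=pose(name); return cam,robot.capture(name)[:,:,::-1].copy()
E
python3 - <<'E'
from h import *
cam=pose("top")
s=.7
for n,c,z in(("plate",[(255,261),(390,300),(374,362),(232,318)],32),("tray",[(527,240),(576,250),(548,368),(499,356)],30),("stop",[(268,290)],106),("dog",[(350,322)],71)):
    P=plane(cam,np.array(c)*s,z)[:,:2]; print(n,P.round(1).tolist(),P.mean(0).round(1))
    if len(P)==4: print(np.linalg.norm(np.roll(P,-1,0)-P,axis=1).round(1), [np.arctan2(*(P[i]-P[(i+1)%4])[::-1]).round(3) for i in range(4)])
q=robot.get_obs()['orientation'];print(R.from_quat(q).as_matrix().round(2))
for y in (0,np.pi/2,np.pi,-np.pi/2, 1.29,-1.85): print(y,robot.solve_ik([540,120,260],down(y)), robot.solve_ik([540,-200,260],down(y)))
E
```

```text
plate [[626.3, 294.2], [555.6, 51.6], [445.3, 79.6], [523.4, 331.9]] [537.6 189.3]
[252.7 113.8 264.1 109.6] [np.float64(1.287), np.float64(-0.249), np.float64(-1.871), np.float64(2.79)]
tray [[665.9, -197.1], [647.5, -285.8], [434.5, -228.1], [455.8, -141.7]] [ 550.9 -213.2]
[ 90.5 220.6  89.  217.3] [np.float64(1.366), np.float64(-0.264), np.float64(-1.812), np.float64(2.884)]
stop [[562.5, 254.7]] [562.5 254.7]
dog [[512.3, 119.8]] [512.3 119.8]
[[ 0.96  0.28 -0.  ]
 [ 0.28 -0.96  0.  ]
 [ 0.   -0.   -1.  ]]
0 [ 4.62726708e-03  3.72186415e-01  1.24846275e+00 -4.44089210e-16
  1.52094348e+00  1.57542359e+00] [-5.60195967e-01  4.13214596e-01  1.18311012e+00 -4.44089210e-16
  1.54526793e+00  1.01060036e+00]
1.5707963267948966 [ 4.62726708e-03  3.72186415e-01  1.24846275e+00 -4.44089210e-16
  1.52094348e+00  4.62726708e-03] [-5.60195967e-01  4.13214596e-01  1.18311012e+00 -4.44089210e-16
  1.54526793e+00 -5.60195967e-01]
3.141592653589793 [ 4.62726708e-03  3.72186415e-01  1.24846275e+00 -4.44089210e-16
  1.52094348e+00 -1.56616906e+00] [-5.60195967e-01  4.13214596e-01  1.18311012e+00 -4.44089210e-16
  1.54526793e+00 -2.13099229e+00]
-1.5707963267948966 None [-5.60195967e-01  4.13214596e-01  1.18311012e+00 -4.44089210e-16
  1.54526793e+00  2.58139669e+00]
1.29 [ 4.62726708e-03  3.72186415e-01  1.24846275e+00 -4.44089210e-16
  1.52094348e+00  2.85423594e-01] [-5.60195967e-01  4.13214596e-01  1.18311012e+00 -4.44089210e-16
  1.54526793e+00 -2.79399641e-01]
-1.85 [ 4.62726708e-03  3.72186415e-01  1.24846275e+00 -4.44089210e-16
  1.52094348e+00 -2.85776171e+00] [-5.60195967e-01  4.13214596e-01  1.18311012e+00 -4.44089210e-16
  1.54526793e+00  2.86060036e+00]
```

Run:
```python
from h import *
import pickle
D={}
for n,p,y in(("tray",[551,-213,240],1.31),("plate",[545,185,250],-.29)):
    robot.move_ptp(p,down(y)); robot.hold(.2)
    D[n]=shot("wrist"); cv2.imwrite(f"pics/w_{n}.png",cv2.resize(D[n][1],(800,600),interpolation=cv2.INTER_CUBIC))
    o=robot.get_obs();print(o['clock'],o['tool_pos'])
pickle.dump(D,open("d.pkl","wb"))
```

```text
2.1833 [ 550.78722921 -213.5416919   240.00340553]
4.4083 [545.10438405 184.70509946 249.98251569]
```

View pics/w_tray.png

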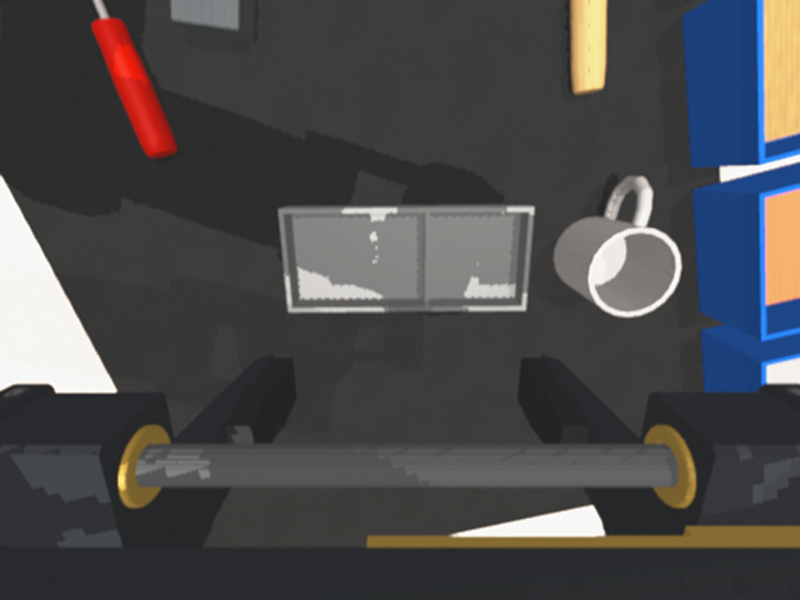

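View pics/w_plate.png

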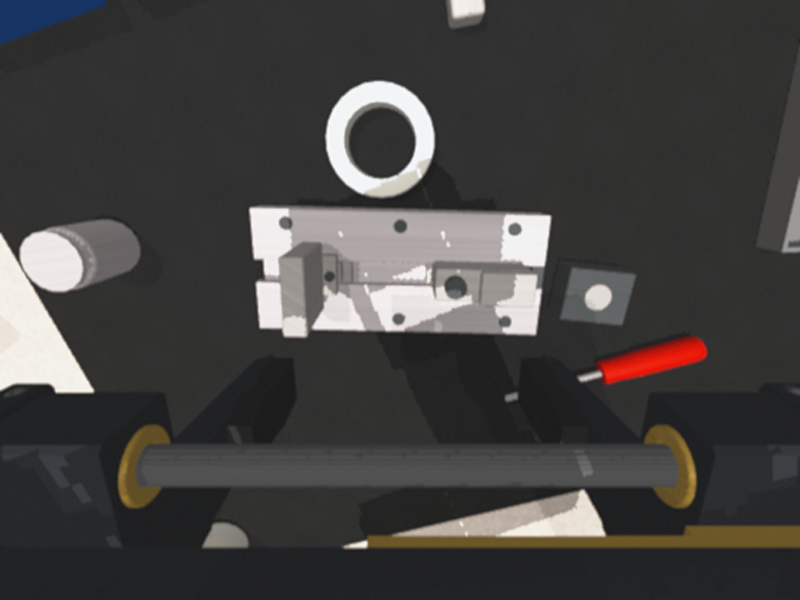

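The tray's outer rim shows at (279,207), (534,206), (527,310) and (290,312). The plate top spans roughly (250,210) to (537,334). The stop is at (300,290) and the dog at (485,285), near the closed end. I'll zoom in to get exact corners.

Run:
```python
import pickle,cv2
im=pickle.load(open("d.pkl","rb"))["plate"][1]
cv2.imwrite("pics/c1.png",cv2.resize(im[138:248,165:395],None,fx=3.4,fy=3.4,interpolation=cv2.INTER_CUBIC))
```

```text
(no output)
```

View pics/c1.png

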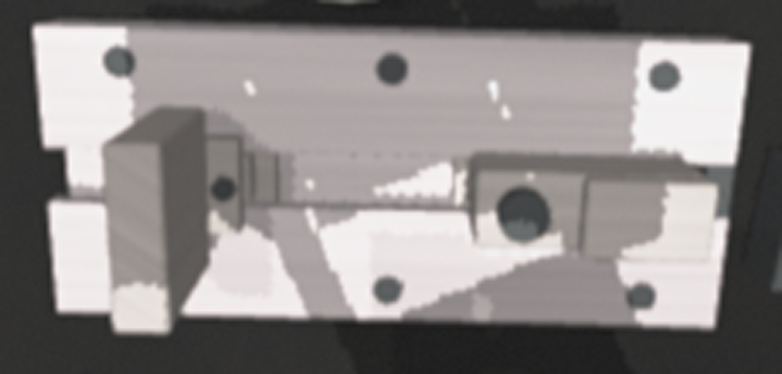

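In the crop, the stop's top face has corners (106,145), (165,143), (172,333) and (115,333). The dog's top block is (588,178), (717,182), (712,260) and (582,257), with the screw head at (522,215). The plate top corners are (34,27), (748,45), (715,326) and (58,312).

Run:
```python
from h import *
import pickle
D=pickle.load(open("d.pkl","rb"))
def rep(n,cam,uv,z):
    P=plane(cam,uv,z)[:,:2]; print(n,P.round(1).tolist(),"c",P.mean(0).round(1))
    if len(P)==4: print("  len",np.linalg.norm(np.roll(P,-1,0)-P,axis=1).round(1),"ang",[float(np.arctan2(*(P[i]-P[(i+1)%4])[::-1]).round(3)) for i in range(4)])
    return P.mean(0)
c=lambda a:np.array(a)/3.4+[165,138]-.35
w=D["plate"][0]
p=rep("plate",w,c([(34,27),(748,45),(715,326),(58,312)]),32)
s=rep("stop",w,c([(106,145),(165,143),(172,333),(115,333)]),106)
d=rep("block",w,c([(588,178),(717,182),(712,260),(582,257)]),71)
k=rep("screw",w,c([(522,215)]),69)
print("screw-block",np.linalg.norm(k-d),np.arctan2(*(k-d)[::-1]))
rep("tray",D["tray"][0],np.array([(279,207),(534,206),(527,310),(290,312)])*.7,30)
rep("divider",D["tray"][0],np.array([(424,207),(424,310)])*.7,30)
# marks for the top view
a=1.28;
for x,y in((p,a),):
    u=np.array([np.cos(a),np.sin(a)]);v=np.array([-u[1],u[0]])
    for q,n in((s,"stop"),(d,"block"),(k,"screw")): print(n,"in plate",((q-p)@u).round(1),((q-p)@v).round(1))
# holes in the top view for cross check
t=pose("top")
print(project(t,[*s,106])/.7, project(t,[*d,71])/.7,project(t,[*p,32])/.7)
```

```text
plate [[629.6, 301.1], [549.4, 54.8], [444.7, 87.9], [524.9, 335.5]] c [537.2 194.8]
  len [259.1 109.8 260.3 110.3] ang [1.256, -0.306, -1.884, 2.824]
stop [[589.5, 266.1], [585.0, 249.0], [527.2, 268.6], [532.4, 285.9]] c [558.5 267.4]
  len [17.7 61.1 18.1 60.5] ang [1.315, -0.327, -1.861, 2.807]
block [[528.7, 126.6], [514.9, 85.0], [488.0, 92.1], [502.0, 135.1]] c [508.4 109.7]
  len [43.8 27.8 45.2 28.1] ang [1.249, -0.258, -1.885, 2.832]
screw [[521.9, 151.2]] c [521.9 151.2]
screw-block 43.61454267566871 1.254675982894845
tray [[460.1, -138.0], [667.5, -192.7], [645.8, -282.5], [437.2, -228.5]] c [ 552.7 -210.4]
  len [214.6  92.4 215.5  93.4] ang [2.884, 1.333, -0.253, -1.818]
divider [[577.9, -169.5], [555.4, -258.2]] c [ 566.7 -213.9]
stop in plate 75.7 0.3
block in plate -89.8 3.2
screw in plate -46.2 2.1
[[260.32308917 292.33899243]] [[355.87291283 324.24469191]] [[309.49400368 310.26808439]]
```

Measured sizes match the given ones: plate 260x110, stop 18x61, block 44x28, screw-to-block 43.6 (nominal 42), tray 215x93. The plate's yaw is 1.256. Next I'll grip the stop and slide it out while watching the force.

```bash
cat >> h.py <<'E'
P0=np.array([537.2,194.8]); PY=1.256; U=np.array([np.cos(PY),np.sin(PY)]); V=np.array([-U[1],U[0]])
T0=np.array([552.7,-210.4]); TY=-.2575; TX=np.array([np.cos(TY),np.sin(TY)])
def slide(dist,z,vel=70,step=16,lim=35):
    """slide along +U at height z from here; shift sideways by the lateral force"""
    o=robot.get_obs(); p=o['tool_pos'][:2].copy(); f0=o['wrist_force']; done=0
    while done<dist-.1:
        s=min(step,dist-done); done+=s; p=p+s*U
        robot.servo_line([*p,z],velocity=vel); o=robot.get_obs(); f=o['wrist_force']-f0
        print(round(done),"along %.1f side %.1f up %.1f open %.3f"%(f[:2]@U,f[:2]@V,f[2],o['opening']))
        if np.linalg.norm(f)>lim: print("STOP"); return False
        if abs(f[:2]@V)>6: p=p+V*np.sign(f[:2]@V)*.7
    return True
E
python3 - <<'E'
from h import *
s=[558.5,267.4]; q=down(PY-np.pi/2)
robot.move_ptp([*s,150],q); robot.servo_line([*s,58],velocity=120); print(robot.get_obs()['wrist_force'])
robot.move_gripper(0.12,f_grip=40); o=robot.get_obs(); print(o['opening'],o['gripper_force'],o['wrist_force'],o['tool_pos'],o['clock'])
if .15<o['opening']<.26:
    robot.servo_line([*o['tool_pos'][:2],59.3],velocity=20); print(robot.get_obs()['wrist_force'])
    slide(48,59.3)
print(robot.get_obs()['clock'])
E
```

```text
[-0.02071183 -0.15104446  0.33874544]
0.20096988305692481 39.98707136604935 [-1.08774279 -1.32484518  0.23871486] [558.32942348 267.15800197  57.81288703] 6.9667
[ 0.45749999  0.71834826 -5.29899432]
16 along -0.8 side 0.5 up 0.5 open 0.197
32 along -2.0 side -0.4 up -0.3 open 0.199
48 along -1.1 side 0.2 up 0.4 open 0.203
8.3417
```

```bash
cat >> h.py <<'E'
def setdown(xy,z,extra=4):
    """lower to z+3, then creep until the load is off the wrist"""
    robot.servo_line([*xy,z+45],velocity=200); robot.servo_line([*xy,z+4],velocity=60); robot.hold(.2); f0=robot.get_obs()['wrist_force'][2]
    h=z+4
    while h>z-extra:
        h-=.7; robot.servo_line([*xy,h],velocity=15); f=robot.get_obs()['wrist_force'][2]-f0
        if f>2.5: break
    print("down at",h,"nominal",z,"df",f);
E
python3 - <<'E'
from h import *
if slide(52,59.3):
    o=robot.get_obs(); p=o['tool_pos']; robot.servo_line([*p[:2],200],velocity=150)
    xy=T0+62*TX; robot.move_ptp([*xy,180],down(TY)); o=robot.get_obs(); print(o['opening'],o['clock'],o['wrist_force'])
    c,i=shot("scene"); cv2.imwrite("pics/s1.png",i)
E
```

```text
16 along 0.2 side -0.3 up 0.1 open 0.200
32 along 0.6 side -0.7 up -0.4 open 0.201
48 along -0.7 side -0.4 up -0.5 open 0.201
52 along 0.5 side 0.2 up -0.1 open 0.204
0.2022110157523048 12.9333 [ 0.07827535  0.0273902  -4.55588269]
```

View pics/s1.png

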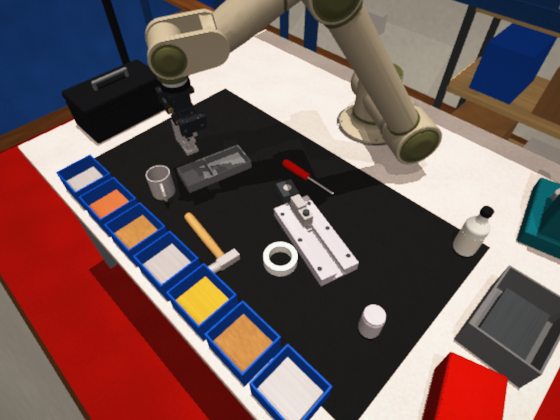

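The stop hangs upright in the gripper at (188,145), above the tray's far compartment. The mug, tape and can haven't moved. Setting it down now.

Run:
```python
from h import *
xy=T0+62*TX; setdown(xy,53.8)
o=robot.get_obs()
robot.move_gripper(0.55); robot.hold(.1); robot.servo_line([*xy,130],velocity=120)
print(robot.get_obs()['clock'])
# go over the dog, look with the wrist camera (tool x along slot)
d=np.array([514,126.8])-8*U
robot.move_ptp([*(d-40*U),200],down(PY)); robot.hold(.15)
c,i=shot("wrist"); cv2.imwrite("pics/w2.png",cv2.resize(i,(800,600)))
print(project(c,[*d,71])/.7,project(c,[[*(P0-72*U),71]])/.7,robot.get_obs()['clock'])
c,i=shot("top"); x,y=(project(c,[*T0,30])[0]).astype(int); cv2.imwrite("pics/t2.png",cv2.resize(i[y-60:y+60,x-60:x+60],None,fx=4,fy=4,interpolation=cv2.INTER_CUBIC))
import pickle; pickle.dump(shot("wrist"),open("d2.pkl","wb"))
```

```text
down at 52.89999999999998 nominal 53.8 df 10.473998796270987
17.8333
[[405.57322249 231.42293676]] [[407.0846     219.39293213]] 19.3
```

View pics/w2.png

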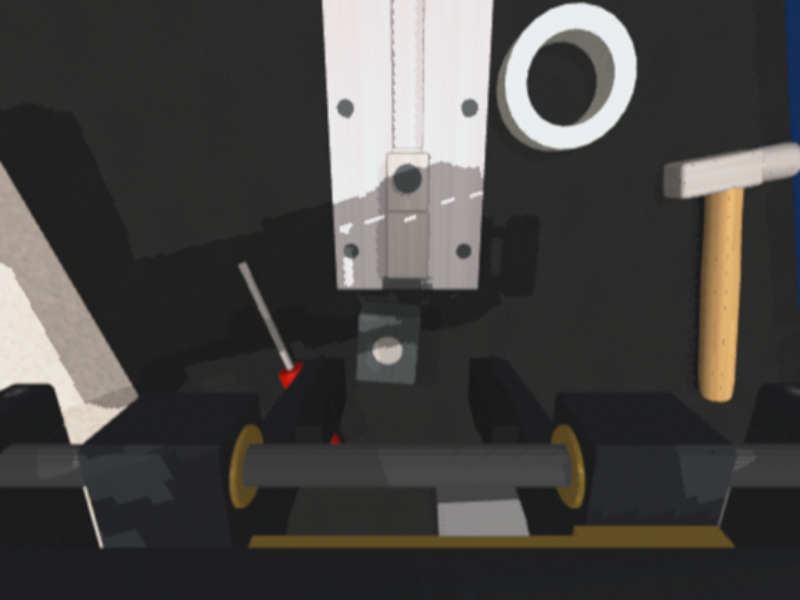

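View pics/t2.png

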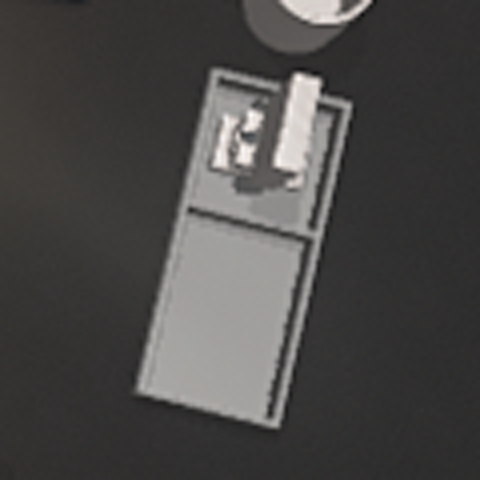

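The top view shows the stop standing in the short compartment. In the wrist view, the dog's block is at (408,245) and its screw at (407,179), so the grasp point prediction holds to about 1.6 mm sideways, which I'll correct.

Run:
```python
from h import *
d=np.array([514,126.8])-8*U-1.6*V
robot.move_ptp([*d,130],down(PY)); robot.servo_line([*d,80],velocity=120); robot.servo_line([*d,40],velocity=60); print(robot.get_obs()['wrist_force'])
robot.move_gripper(0.2,f_grip=35); o=robot.get_obs(); f=o['wrist_force']
print(o['opening']*88,f,"side",f[:2]@V,o['tool_pos'],o['clock'])
p=d.copy()
for k in range(4):
    if abs(f[:2]@V)<3: break
    p=p+V*.5*np.sign(f[:2]@V); robot.servo_line([*p,40],velocity=20); f=robot.get_obs()['wrist_force']; print("side",f[:2]@V)
robot.servo_line([*p,41.3],velocity=20); f=robot.get_obs()['wrist_force']; print(f,"side",f[:2]@V)
slide(32,41.3,vel=50)
print(robot.get_obs()['clock'])
```

```text
[-0.03472965 -0.25634407 -0.17672711]
27.614206798221407 [-2.03119024  0.80658937  3.8557628 ] side 2.1811149306018085 [512.80078658 118.77418485  40.18681584] 21.6417
[-0.2185449  -0.27974811 -6.33151892] side 0.1211890858161282
16 along -0.5 side -0.2 up 0.4 open 0.318
32 along -0.2 side 0.2 up 0.2 open 0.314
22.825
```

Run:
```python
from h import *
if slide(222,41.3,vel=70,step=18.5):
    o=robot.get_obs(); p=o['tool_pos']; robot.servo_line([*p[:2],60],velocity=60); robot.servo_line([*p[:2],200],velocity=150)
    xy=T0-52*TX; robot.move_ptp([*xy,170],down(TY)); o=robot.get_obs(); print(o['opening'],o['wrist_force'],o['clock'])
    if .28<o['opening']<.36 and o['wrist_force'][2]<-3:
        setdown(xy,36.2); robot.move_gripper(0.47); robot.hold(.1); robot.servo_line([*xy,140],velocity=120)
        robot.move_ptp([400,-60,300],down(TY)); robot.hold(.2)
    print(robot.get_obs()['clock'])
    c,i=shot("top"); x,y=(project(c,[*T0,30])[0]).astype(int); cv2.imwrite("pics/t3.png",cv2.resize(i[y-60:y+60,x-60:x+60],None,fx=4,fy=4,interpolation=cv2.INTER_CUBIC))
```

```text
18 along 0.9 side 0.5 up -0.1 open 0.313
37 along 0.5 side 0.1 up -0.1 open 0.317
56 along 0.0 side 0.1 up -1.3 open 0.317
74 along -0.4 side -0.5 up -0.8 open 0.316
92 along 0.0 side -0.5 up -1.5 open 0.314
111 along 0.8 side 0.1 up -0.2 open 0.319
130 along 0.7 side -0.6 up 0.2 open 0.312
148 along 0.1 side -0.5 up -1.0 open 0.317
166 along 0.4 side -0.3 up 0.0 open 0.316
185 along -1.6 side -0.1 up -0.2 open 0.310
204 along 0.7 side -0.8 up -0.7 open 0.317
222 along 0.4 side -1.6 up -0.5 open 0.312
0.3173476342880061 [-0.11033482 -0.40744436 -6.05978834] 31.4
down at 35.999999999999986 nominal 36.2 df 3.8354693010599643
37.175
```

View pics/t3.png

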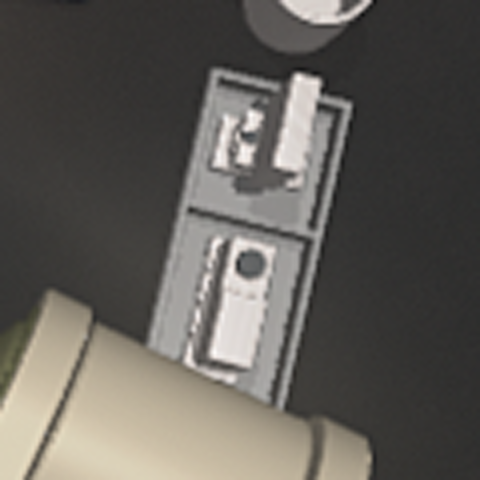

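Both parts stand in their compartments: the stop at (290,120) and the dog at (240,300). The gripper is clear of everything, so I'm handing in.

Run:
```python
from bench import robot
print(robot.sign_off())
```

```text
the job is handed in; nothing more can be done
None
```

Job handed in at about 37 s: the last picture shows the dog standing in the long compartment and the stop in the short one; I felt no resistance in the slot, and the robot went near no bystander, though I took no final full-scene check of those and sign-off returned no verdict.

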